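Let a tilted cask down onto its rest with the ratchet winch

ROBOT

A 6-joint arm with a two-finger parallel gripper is mounted at the origin on the work surface. World frame = base frame: x ahead of the robot, y to its left, z up, the work surface at z = 0. Lengths are in m, angles in rad, forces in N, time in s.
With the tool pointing down it reaches from about 0.325 to 0.775 m from the base axis. Payload 9.3 kg.
Tool frame: the origin (TCP) lies at the very end of the fingers, on their centre line; the grasp point (between the pads) lies 19 mm behind it (ctrl.grip_depth is the distance from the TCP to the grasp point, in m); z points along the fingers, y is the line along which they close (so a half turn about z gives the same grasp; the last joint's range is limited). The gripper opens to 85 mm and grips with 20 to 120 N. Pads are 22 mm wide; open, the fingers measure 114 mm over their backs; the gripper's body (76 mm by 85 mm) begins 54 mm behind the grasp point. The pads swing forward as they close: fully open they stand 13 mm farther back than shut.
Start: joints at [-0.153, 0.259, 0.021, 1.334, 0, 1.418], TCP at [0.55, -0, 0.231] pointing down, gripper open.
Joint ranges: [-3.04, 3.04], [-0.91, 1.82], [-1.04, 1.36], [-1.92, 1.95], [-1.52, 1.45], [-3.14, 3.14]. Speed limits (rad/s): [2.22, 2.22, 2.79, 3.14, 3.14, 3.14].

INTERFACE

Orientations are given as [roll, pitch, yaw] about the fixed x, y, z axes, in that order (R = Rz(yaw) Ry(pitch) Rx(roll)).
In Python, from station import readout, read_camera, job, ctrl gives the robot as it stands. The module is installed in compiled form; this text tells all that it offers.
- The arm moves only by the tool step_arm, never from a script. Its argument "deltas" is a list of rows, each an object with "translation": the shift along the world's x, y, z in m, a list of three; "rotation": the turn, a rotation vector about the world's x, y, z in rad, a list of three. In form: [{"translation": [tx, ty, tz], "rotation": [wx, wy, wz]}, ...]. A call has 1 to 12 rows; each row is the pose to reach, as a shift and turn from the pose commanded when the call began; what a row does not reach only later rows make up. A row lasts 1/12 s, in which the tool goes at most 41.7 mm and 7.16 degrees, less where a joint would pass 70% of its speed; a pose out of reach is approached as far as the arm can. A call with a gripper value outside its range is refused whole. "fingers" is the closure in counts, from 0 (fully open) to 255 (shut), set as the call begins (left out, the last holds). The fingers move at their own pace and stop on an object; "squeeze" is the grip in N (left out, the last holds). Time passes only in rows, so rows that repeat a pose let the fingers close. It gives the time, the measured TCP pose, the force and the opening at its end, in the units of the state.
- readout.sense(): the state, without advancing time (a new reading comes with each control period).
- read_camera(name): name is "scene" or "side" or "wrist"; returns a dict with "pixels" (384x512x3 uint8, red, green, blue), "mtx" (3x3 intrinsics, pixels), "T" (4x4, takes a point from camera to world coordinates). Camera axes: x right, y down, z forward; pixel columns grow to the right and rows downward; lengths in m; the calibration is good to about 2 mm. A picture is of the moment at which its call begins. There is no depth.
- job.close_job(): hands the job in, once; it reports no verdict.
The state is a dict: "clock": time; "joints": joint angles; "dq": joint speeds; "tau": joint torques, N m; "eef_pos": TCP position; "tool_rot": TCP orientation; "force": force on the tool from outside, world axes, zero at the start; "moment": the same for the moment, N m; "grip_width": finger opening in m.
Only numpy, scipy, OpenCV 4.12 (cv2) and the standard library are available. Lean on these libraries where they do the work, as an engineer would, in place of code of your own. Each camera call takes 0.05 s, during which the arm holds its last target. There are 200 camera calls.

TASK

The small oak cask has been left tilted up by its ratchet winch. Lift the pawl over until it lies back clear of the toothed wheel, wind the crank backward (anticlockwise from above) until the cradle comes down to sit on its screw rest, stopping as soon as you feel it take the weight without driving it down hard, then lay the pawl back down on the wheel and let go. Leave the bung, the wrench and the glass on the board where they are.

Things in the scene. Friction and masses are not known exactly. Their poses are not given: they have to be found in the camera images.
- winch_axis (a point): point on the vertical axis of the winch wheel, 170 mm above the bench, level with the crank handle's middle. Fixed to the tilter's board; its axes are the tilter's: y from the winch to the cask (cask middle 270 mm off), x towards the cask's raised rear end, z up. In these axes the pawl_pivot point lies at 65, -94, -57 mm
- wheel_hub (a point): centre of the steel winch wheel's top face, 95 mm above the bench, on the winch axis. The wheel is 134 mm across; 12 ramped teeth 9 mm high stand up along its rim. Below is a grey gearbox 150 x 160 mm, its top 83 mm above the bench. The hub rises to 143 mm and carries the flat crank arm, top at 135 mm
- crank_handle (a point): middle of the crank's upright black handle: a round sleeve 18 mm thick, 64 mm tall (139 to 203 mm above the bench), spinning freely on its pin 60 mm from the winch axis. Grip it from above and lead it round the axis
- wheel (a joint): turn of wheel and crank, rad, growing anticlockwise from above = backward = cradle comes down, 0.06 rad per rad; near 0 at the start. Blocked that way while the pawl lies on the teeth. A brake holds it wherever it is left. Pawl clear, it takes 1 to 5 N at the handle; with the cradle on its rest the force climbs steeply: 4 N more puts about 20 N on the rest, 9 N more is too hard
- pawl_bar (a point): middle of the graspable part of the pawl's round steel cross-bar, 10 mm thick, parallel to the tilter's y axis and free over 40 mm, on the side of the pawl away from the wheel; 45 mm from the pawl's pivot. Grip it from above with the fingers closing along the tilter's x axis; the bar can turn in the fingers
- pawl_pivot (a point): a point on the pawl's pivot line, opposite the middle of the cross-bar, 113 mm above the bench; the pivot line is parallel to the tilter's y axis. The pawl is a steel bar 12 mm wide reaching 65 mm from here towards the tilter's -x, its nose hanging down into the teeth
- pawl (a joint): pawl angle, rad: 0 to 0.15 with its nose on the teeth (by the tooth under it), growing as it is lifted; 1.57 upright; past 1.7 it falls over by itself to its stop at 2.5, lying back clear of the wheel towards the tilter's +x; with less it falls back onto the wheel. It moves easily and falls slowly
- cradle_foot (a point): middle of the underside of the cradle's rear wooden bar (150 mm wide, 30 mm deep), which lands on the rest; 220 mm from the cradle's hinge
- rest_socket (a point): centre of the top of the fixed steel socket, 46 mm above the bench, that carries the screw rest: a screw foot with a stiff rubber pad 30 mm across (gives 1 mm at 50 N), under the cradle's rear bar. How far it is screwed up (pad top 63 to 77 mm above the bench) differs each time and is not reported: the cradle meets it at a wheel reading anywhere from 1.5 to 2.7 rad
- bung_mid (a point): middle of a loose white tapered cask bung, 42 mm across, 34 mm tall, on the board: leave it
- wrench_grip (a point): handle of a loose steel wrench, 150 mm long, flat on the board: leave it
- glass_in (a point): inner floor of a loose tasting glass, 66 mm across, 85 mm tall, standing on the board: leave it

How it is judged:
On the way, in this order (a step that is already met when the one before it is completed fails the run):
1. the pawl is lifted over, clear of the wheel (past 1.8 rad) (value of joint pawl above 1.8 rad), for 0.2 s.
2. with the pawl clear, the wheel is wound back until the cradle bears on its rest with more than 4 N (contact force between cradle and rest above 4 N and value of joint pawl above 1 rad), for 0.2 s.
At the end, for the whole second after the job is handed in: the cradle sits on its rest with more than 4 N, the wheel is still, the pawl lies on the teeth again (below 0.25 rad) and nothing is held (contact force between cradle and rest above 4 N and value of joint pawl below 0.25 rad and velocity of joint wheel between -0.05 and 0.05 rad/s); the robot touches nothing.
It fails at once if the cradle is driven onto its rest with more than 50 N (contact force between cradle and rest above 50 N).
It fails at once if the wheel is forced against the engaged pawl with more than 50 N (contact force between pawl and wheel above 50 N).
It fails at once if the bung, the wrench or the glass is moved more than 40 mm (distance of any of bung_mid, wrench_grip, glass_in from where it was at the start of the episode above 0.04 m).
It also fails if it takes over 72 s, if anything falls off the work surface, if the arm or the gripper's body presses on something with over 40 N, if the wrist force passes 120 N, or if a joint passes its speed limit or range.

## Working session

There is one attempt and no reset: what is moved stays moved. The work goes in short steps, Python scripts to look and compute and a tool call to move; the robot and the scene stay as the last step left them, time stands still between calls to the robot, and variables do not carry over. Pictures are saved under pics/ and viewed, on a budget of 10 in all, crops included, one or two more only if the job needs it, and the job is handed in when it is done.

Besides the shell and the picture viewer there is one more tool, called as name(argument=value, ...) on one line, values as JSON. step_arm: Moves the arm, as the interface text tells. Its arguments: {"type":"object","properties":{"deltas":{"type":"array","items":{"type":"object","properties":{"translation":{"type":"array","items":{"type":"number"}},"rotation":{"type":"array","items":{"type":"number"}}}}},"fingers":{"type":"number"},"squeeze":{"type":"number"}},"required":["deltas"]}

```bash
mkdir -p pics
python3 - <<'E'
from station import readout, read_camera, ctrl
import cv2,numpy as np
s=readout.sense();print(s['clock'],s['eef_pos'],s['tool_rot'],s['force'],s['grip_width'])
for n in ['scene','side']:
    c=read_camera(n);cv2.imwrite(f'pics/{n}0.png',cv2.resize(c['pixels'][:,:,::-1],(800,600),interpolation=cv2.INTER_CUBIC));np.savez(f'pics/{n}0.npz',**c)
    print(n,c['mtx'].tolist(),c['T'].round(3).tolist())
E
```

```text
0.0 [5.49716420e-01 3.31909521e-05 2.30658178e-01] [-3.14026131e+00 -2.14107946e-04  1.57078061e+00] [-0.14429026 -0.14196051 -0.65549588] 0.08504384496664535
scene [[492.22118439770713, 0.0, 256.44649203857244], [0.0, 492.22118439770713, 193.39161659993758], [0.0, 0.0, 1.0]] [[-0.752, 0.493, -0.437, 0.938], [0.659, 0.562, -0.5, 0.477], [-0.001, -0.664, -0.748, 0.8], [0.0, 0.0, 0.0, 1.0]]
side [[383.01078186113585, 0.0, 253.91735979013728], [0.0, 383.01078186113585, 188.83216116995584], [0.0, 0.0, 1.0]] [[-0.954, -0.244, 0.177, 0.407], [-0.301, 0.743, -0.598, 0.542], [0.015, -0.624, -0.782, 0.808], [0.0, 0.0, 0.0, 1.0]]
```

View pics/scene0.png

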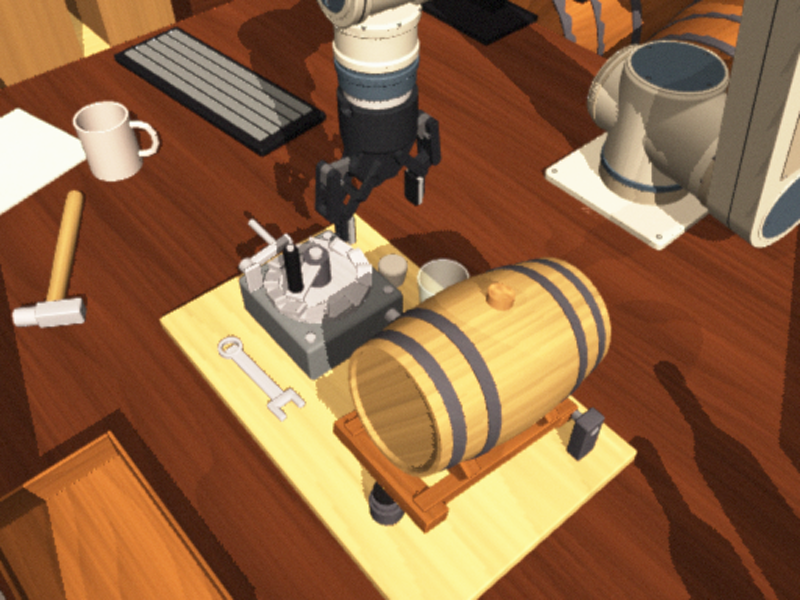

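View pics/side0.png

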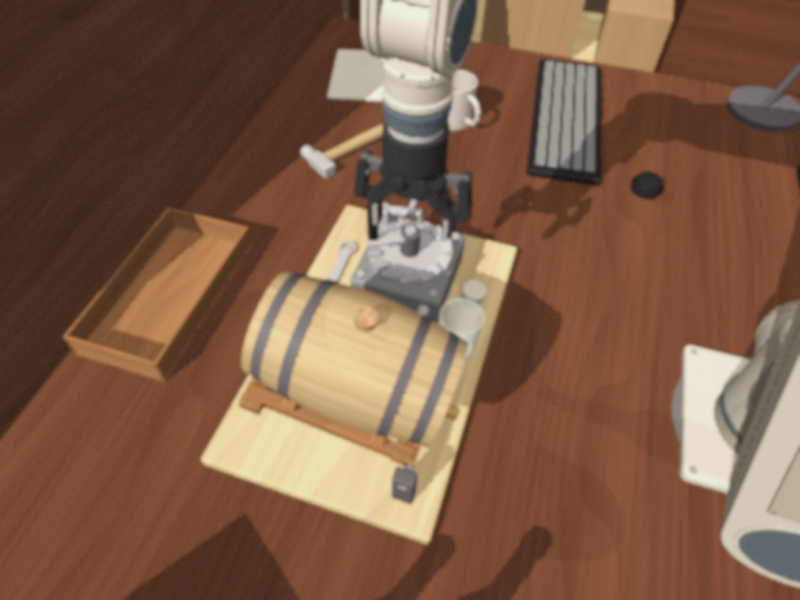

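Run:
```python
import cv2,numpy as np
a=np.load('pics/scene0.npz')['pixels'][130:245,145:275,::-1]
b=np.load('pics/side0.npz')['pixels'][120:210,220:310,::-1]
print(a.shape,b.shape)
A=cv2.resize(a,None,fx=3.4,fy=3.4,interpolation=cv2.INTER_CUBIC)
B=cv2.resize(b,None,fx=3.9,fy=3.9,interpolation=cv2.INTER_CUBIC)
o=np.zeros((400,800,3),np.uint8);o[:A.shape[0],:A.shape[1]]=A;o[:B.shape[0],445:445+B.shape[1]]=B
cv2.imwrite('pics/crop0.png',o)
```

```text
(115, 130, 3) (90, 90, 3)
```

View pics/crop0.png

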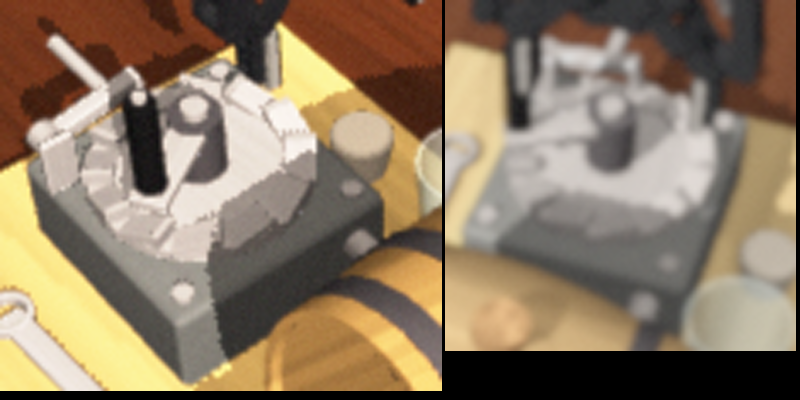

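```bash
cat > h.py <<'E'
import numpy as np
def ray(c,u,v,z):
    d=c['T'][:3,:3]@np.linalg.solve(c['mtx'],[u,v,1]);o=c['T'][:3,3];return (o+d*(z-o[2])/d[2]).round(4)
def proj(c,p):
    q=c['T'][:3,:3].T@(np.asarray(p)-c['T'][:3,3]);q=c['mtx']@q;return (q[:2]/q[2]).round(1)
E
python3 - <<'E'
from h import *
a=np.load('pics/scene0.npz');b=np.load('pics/side0.npz')
A=lambda x,y,z:ray(a,145+x/3.4,130+y/3.4,z)
B=lambda x,y,z:ray(b,220+(x-445)/3.9,120+y/3.9,z)
print('hub',A(195,105,.143),B(612,108,.143))
print('handle',A(140,97,.203),'barend',A(55,42,.115),'barjoint',A(100,90,.115))
print('box',A(32,172,.083),A(183,325,.083),A(383,195,.083))
print('boxB',B(462,236,.083),B(685,305,.083),B(745,118,.083))
for p in [(162,322),(636,452)]:print('boardA',ray(a,p[0]*.64,p[1]*.64,.02))
for p in [(350,205),(518,245),(430,543),(203,462)]:print('boardB',ray(b,p[0]*.64,p[1]*.64,.02))
E
```

```text
hub [ 0.5767 -0.0929  0.143 ] [ 0.5751 -0.0957  0.143 ]
handle [ 0.6272 -0.0641  0.203 ] barend [ 0.5922 -0.2162  0.115 ] barjoint [ 0.5957 -0.164   0.115 ]
box [ 0.6494 -0.1633  0.083 ] [ 0.6509 -0.0136  0.083 ] [ 0.5066 -0.0137  0.083 ]
boxB [ 0.6477 -0.0151  0.083 ] [ 0.4997 -0.0061  0.083 ] [ 0.5021 -0.1725  0.083 ]
boardA [ 0.7433 -0.2279  0.02  ]
boardA [0.4302 0.3083 0.02  ]
boardB [ 0.7361 -0.2431  0.02  ]
boardB [ 0.411  -0.2404  0.02  ]
boardB [0.424  0.3092 0.02  ]
boardB [0.7493 0.3012 0.02  ]
```

Scene and side views agree: winch axis ≈(0.576,-0.094), tilter yaw ≈-0.02, bar middle ≈(0.594,-0.190), handle ≈(0.627,-0.064). These match the given offsets. Moving above the pawl bar.

step_arm(deltas=[{"translation":[0.008,-0.035,0],"rotation":[0,0,-0.02]},{"translation":[0.016,-0.07,0],"rotation":[0,0,-0.02]},{"translation":[0.024,-0.105,0],"rotation":[0,0,-0.02]},{"translation":[0.032,-0.14,0],"rotation":[0,0,-0.02]},{"translation":[0.04,-0.175,0],"rotation":[0,0,-0.02]},{"translation":[0.044,-0.193,0],"rotation":[0,0,-0.02]},{"translation":[0.044,-0.193,-0.02],"rotation":[0,0,-0.02]},{"translation":[0.044,-0.193,-0.04],"rotation":[0,0,-0.02]},{"translation":[0.044,-0.193,-0.06],"rotation":[0,0,-0.02]},{"translation":[0.044,-0.193,-0.07],"rotation":[0,0,-0.02]},{"translation":[0.044,-0.193,-0.07],"rotation":[0,0,-0.02]}], fingers=110, squeeze=20)

```text
clock: 1.02
eef_pos: [0.5929, -0.1925, 0.1587]
tool_rot: [-3.137, -0.002, 1.551]
force: [-1.0, -0.9, 0.0]
grip_width: 0.0486
```

Run:
```python
from station import readout, read_camera
import cv2,numpy as np
s=readout.sense();print(s['clock'],s['eef_pos'],s['force'],s['grip_width'])
o=[]
for n in ['scene','wrist']:
    c=read_camera(n);np.savez(f'pics/{n}1.npz',**c);o.append(c['pixels'][:,:,::-1])
o[0]=cv2.resize(o[0][95:215,135:265],(390,360),interpolation=cv2.INTER_CUBIC)
o[1]=cv2.resize(o[1],(410,308),interpolation=cv2.INTER_AREA)
im=np.zeros((360,800,3),np.uint8);im[:,:390]=o[0];im[:308,390:]=o[1];cv2.imwrite('pics/p1.png',im)
```

```text
1.0167 [ 0.59286577 -0.19249351  0.15866802] [-1.03716431 -0.86228939  0.02117017] 0.048645397750767004
```

View pics/p1.png

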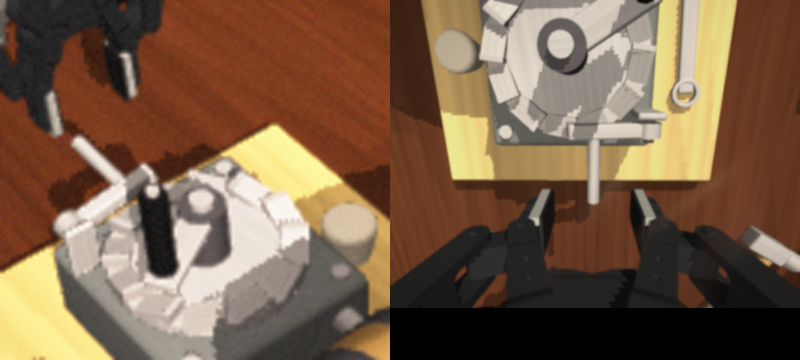

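Run:
```python
from h import *
w=np.load('pics/wrist1.npz');a=np.load('pics/scene1.npz')
W=lambda x,y,z:ray(w,(x-390)*512/410,y*512/410,z)
print('bar',W(594,203,.116),W(594,140,.116),'pivot',W(655,130,.113),'hub',W(561,43,.143))
print('board edge',W(455,180,.02),W(708,180,.02))
print('barend scene',ray(a,135+75/3,95+143/3,.116))
```

```text
bar [ 0.5941 -0.2182  0.116 ] [ 0.5951 -0.1626  0.116 ] pivot [ 0.6441 -0.1561  0.113 ] hub [ 0.576  -0.0956  0.143 ]
board edge [ 0.4171 -0.2323  0.02  ] [ 0.7387 -0.2385  0.02  ]
barend scene [ 0.595 -0.216  0.116]
```

Bar lies at x≈0.595, y −0.163…−0.218, centred between the fingers (wrist picture ~(594,170)). I'll descend and grip.

step_arm(deltas=[{"translation":[0.001,0.001,-0.02],"rotation":[0,0,0]},{"translation":[0.001,0.001,-0.04],"rotation":[0,0,0]},{"translation":[0.001,0.001,-0.055],"rotation":[0,0,0]},{"translation":[0.001,0.001,-0.06],"rotation":[0,0,0]},{"translation":[0.001,0.001,-0.06],"rotation":[0,0,0]},{"translation":[0.001,0.001,-0.06],"rotation":[0,0,0]}])

```text
clock: 1.62
eef_pos: [0.5956, -0.1922, 0.1026]
tool_rot: [3.14, 0.001, 1.551]
force: [0.0, -0.4, 0.5]
grip_width: 0.0486
```

step_arm(deltas=[{"translation":[0,0,0],"rotation":[0,0,0]},{"translation":[0,0,0],"rotation":[0,0,0]},{"translation":[0,0,0],"rotation":[0,0,0]},{"translation":[0,0,0],"rotation":[0,0,0]},{"translation":[0,0,0],"rotation":[0,0,0]},{"translation":[0,0,0],"rotation":[0,0,0]}], fingers=255, squeeze=25)

```text
clock: 2.12
eef_pos: [0.5945, -0.1922, 0.102]
tool_rot: [-3.141, 0.001, 1.551]
force: [-5.0, 0.3, 5.5]
grip_width: 0.0089
```

step_arm(deltas=[{"translation":[0.0005,0,0.0045],"rotation":[0,0,0]},{"translation":[0.0018,0,0.0088],"rotation":[0,0,0]},{"translation":[0.0033,0,0.013],"rotation":[0,0,0]},{"translation":[0.0053,0,0.0171],"rotation":[0,0,0]},{"translation":[0.0076,0,0.021],"rotation":[0,0,0]},{"translation":[0.0104,0,0.0245],"rotation":[0,0,0]},{"translation":[0.0104,0,0.0245],"rotation":[0,0,0]}])

```text
clock: 2.7
eef_pos: [0.6051, -0.1924, 0.127]
tool_rot: [-3.141, 0.001, 1.55]
force: [-8.3, -2.4, 3.8]
grip_width: 0.0086
```

step_arm(deltas=[{"translation":[0.0025,0,0.0035],"rotation":[0,0,0]},{"translation":[0.0055,0,0.0065],"rotation":[0,0,0]},{"translation":[0.0092,0,0.0095],"rotation":[0,0,0]},{"translation":[0.0132,0,0.012],"rotation":[0,0,0]},{"translation":[0.0174,0,0.0139],"rotation":[0,0,0]},{"translation":[0.0216,0,0.0152],"rotation":[0,0,0]},{"translation":[0.0262,-0.0005,0.016],"rotation":[0,0,0]},{"translation":[0.0306,-0.0005,0.0164],"rotation":[0,0,0]},{"translation":[0.035,-0.001,0.0165],"rotation":[0,0,0]},{"translation":[0.0392,-0.001,0.016],"rotation":[0,0,0]},{"translation":[0.0392,-0.001,0.016],"rotation":[0,0,0]}])

```text
clock: 3.62
eef_pos: [0.6458, -0.1931, 0.1419]
tool_rot: [3.14, 0.0, 1.551]
force: [-1.1, -1.1, 5.9]
grip_width: 0.0093
```

step_arm(deltas=[{"translation":[0.004,0,0.0],"rotation":[0,0,0]},{"translation":[0.0085,0,-0.001],"rotation":[0,0,0]},{"translation":[0.0127,0,-0.003],"rotation":[0,0,0]},{"translation":[0.0168,0,-0.005],"rotation":[0,0,0]},{"translation":[0.0206,-0.0005,-0.007],"rotation":[0,0,0]},{"translation":[0.0242,-0.0005,-0.01],"rotation":[0,0,0]},{"translation":[0.0242,-0.0005,-0.01],"rotation":[0,0,0]}])

```text
clock: 4.2
eef_pos: [0.6694, -0.1934, 0.1306]
tool_rot: [-3.141, -0.001, 1.551]
force: [-1.5, -1.6, -0.0]
grip_width: 0.0086
```

step_arm(deltas=[{"translation":[0,0,0],"rotation":[0,0,0]},{"translation":[0,0,0],"rotation":[0,0,0]},{"translation":[0,0,0],"rotation":[0,0,0]},{"translation":[0,0,0],"rotation":[0,0,0]},{"translation":[0,0,0.02],"rotation":[0,0,0]},{"translation":[0,0,0.05],"rotation":[0,0,0]},{"translation":[0,0,0.08],"rotation":[0,0,0]},{"translation":[-0.01,0.03,0.1],"rotation":[0,0,0]},{"translation":[-0.025,0.065,0.1],"rotation":[0,0,0]},{"translation":[-0.04,0.1,0.1],"rotation":[0,0,0]},{"translation":[-0.042,0.11,0.1],"rotation":[0,0,0]}], fingers=110)

```text
clock: 5.12
eef_pos: [0.6248, -0.0795, 0.2334]
tool_rot: [3.14, -0.001, 1.553]
force: [-0.1, 0.1, 0.7]
grip_width: 0.0485
```

Run:
```python
from station import readout, read_camera
import cv2,numpy as np
s=readout.sense();print(s['clock'],s['eef_pos'],s['force'],s['grip_width'])
o=[]
for n in ['scene','wrist']:
    c=read_camera(n);np.savez(f'pics/{n}2.npz',**c);o.append(c['pixels'][:,:,::-1])
o[0]=cv2.resize(o[0][95:215,135:265],(390,360),interpolation=cv2.INTER_CUBIC)
o[1]=cv2.resize(o[1],(410,308),interpolation=cv2.INTER_AREA)
im=np.zeros((360,800,3),np.uint8);im[:,:390]=o[0];im[:308,390:]=o[1];cv2.imwrite('pics/p2.png',im)
```

```text
5.1167 [ 0.62483981 -0.07951231  0.23338224] [-0.14584411  0.14093102  0.65763085] 0.04850259716926328
```

View pics/p2.png

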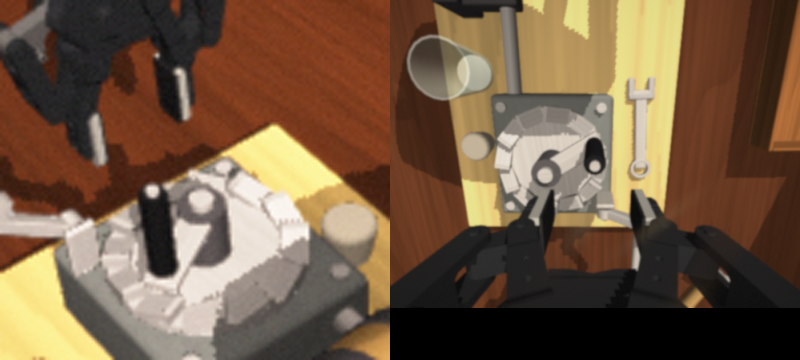

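Run:
```python
from h import *
w=np.load('pics/wrist2.npz');a=np.load('pics/scene2.npz')
W=lambda x,y,z:ray(w,(x-390)*512/410,y*512/410,z)
print('handle',W(595,166,.203),ray(a,135+152/3,95+189/3,.203),'hub',W(545,175,.143),ray(a,135+202/3,95+199/3,.143))
print('barend, z.14',W(637,262,.14))
```

```text
handle [ 0.6275 -0.0664  0.203 ] [ 0.6271 -0.0657  0.203 ] hub [ 0.5758 -0.0956  0.143 ] [ 0.5774 -0.092   0.143 ]
barend, z.14 [ 0.6758 -0.2082  0.14  ]
```

Pawl is lying back clear (bar seen at wrist picture (637,240)). Handle at (0.627,-0.0655). I'll descend onto it and grip.

step_arm(deltas=[{"translation":[0.0025,0.014,0],"rotation":[0,0,0]},{"translation":[0.0025,0.014,0],"rotation":[0,0,0]},{"translation":[0.0025,0.014,-0.03],"rotation":[0,0,0]},{"translation":[0.0025,0.014,-0.06],"rotation":[0,0,0]},{"translation":[0.0025,0.014,-0.077],"rotation":[0,0,0]},{"translation":[0.0025,0.014,-0.077],"rotation":[0,0,0]},{"translation":[0.0025,0.014,-0.077],"rotation":[0,0,0]}])

```text
clock: 5.8
eef_pos: [0.6293, -0.0702, 0.1541]
tool_rot: [-3.14, -0.0, 1.55]
force: [-0.3, -0.0, 1.4]
grip_width: 0.0488
```

step_arm(deltas=[{"translation":[0,0,0],"rotation":[0,0,0]},{"translation":[0,0,0],"rotation":[0,0,0]},{"translation":[0,0,0],"rotation":[0,0,0]},{"translation":[0,0,0],"rotation":[0,0,0]},{"translation":[0,0,0],"rotation":[0,0,0]},{"translation":[0,0,0],"rotation":[0,0,0]}], fingers=255, squeeze=40)

```text
clock: 6.3
eef_pos: [0.6284, -0.0701, 0.1565]
tool_rot: [-3.141, 0.002, 1.55]
force: [-8.3, -2.6, 6.4]
grip_width: 0.0163
```

```bash
cat >> h.py <<'E'
def arc(p0,p1,n,r=.06,f0=.507):
    f=f0+np.linspace(p0,p1,n+1)
    q=r*np.c_[np.cos(f),np.sin(f)];return (q-q[0])[1:].round(4).tolist()
E
python3 -c "
from h import *
print(arc(0,.6,8));print(arc(.6,1.2,8))"
```

```text
[[-0.0023, 0.0038], [-0.0049, 0.0075], [-0.0078, 0.011], [-0.011, 0.0142], [-0.0143, 0.0172], [-0.0179, 0.0199], [-0.0217, 0.0224], [-0.0256, 0.0245]]
[[-0.0041, 0.0019], [-0.0083, 0.0034], [-0.0126, 0.0046], [-0.0171, 0.0055], [-0.0215, 0.0061], [-0.026, 0.0063], [-0.0305, 0.0062], [-0.035, 0.0058]]
```

step_arm(deltas=[{"translation":[-0.0023,0.0038,0],"rotation":[0,0,0]},{"translation":[-0.0049,0.0075,0],"rotation":[0,0,0]},{"translation":[-0.0078,0.011,0],"rotation":[0,0,0]},{"translation":[-0.011,0.0142,0],"rotation":[0,0,0]},{"translation":[-0.0143,0.0172,0],"rotation":[0,0,0]},{"translation":[-0.0179,0.0199,0],"rotation":[0,0,0]},{"translation":[-0.0217,0.0224,0],"rotation":[0,0,0]},{"translation":[-0.0256,0.0245,0],"rotation":[0,0,0]},{"translation":[-0.0256,0.0245,0],"rotation":[0,0,0]}], squeeze=80)

```text
clock: 7.05
eef_pos: [0.6037, -0.0461, 0.1567]
tool_rot: [3.139, 0.003, 1.55]
force: [-4.8, -5.2, 4.2]
grip_width: 0.0158
```

step_arm(deltas=[{"translation":[-0.0041,0.0014,0],"rotation":[0,0,0]},{"translation":[-0.0083,0.0024,0],"rotation":[0,0,0]},{"translation":[-0.0126,0.0034,0],"rotation":[0,0,0]},{"translation":[-0.0171,0.004,0],"rotation":[0,0,0]},{"translation":[-0.0215,0.0046,0],"rotation":[0,0,0]},{"translation":[-0.026,0.0048,0],"rotation":[0,0,0]},{"translation":[-0.0305,0.0047,0],"rotation":[0,0,0]},{"translation":[-0.035,0.0043,0],"rotation":[0,0,0]},{"translation":[-0.035,0.0043,0],"rotation":[0,0,0]}])

```text
clock: 7.8
eef_pos: [0.5689, -0.04, 0.1567]
tool_rot: [3.138, -0.001, 1.552]
force: [-1.7, 3.7, 9.3]
grip_width: 0.0158
```

Run:
```python
from station import readout, read_camera
import cv2,numpy as np
s=readout.sense();print(s['clock'],s['eef_pos'],s['force'],s['grip_width'])
c=read_camera('scene');np.savez('pics/scene3.npz',**c)
a=np.load('pics/scene0.npz')['pixels'][255:345,210:290,::-1];b=c['pixels'][255:345,210:290,::-1]
cv2.imwrite('pics/p3.png',cv2.resize(np.hstack([a,b]),(800,450),interpolation=cv2.INTER_CUBIC))
```

```text
7.8 [ 0.56886176 -0.04001579  0.15665929] [-1.74740123  3.65987208  9.28493277] 0.015785606108566705
```

View pics/p3.png

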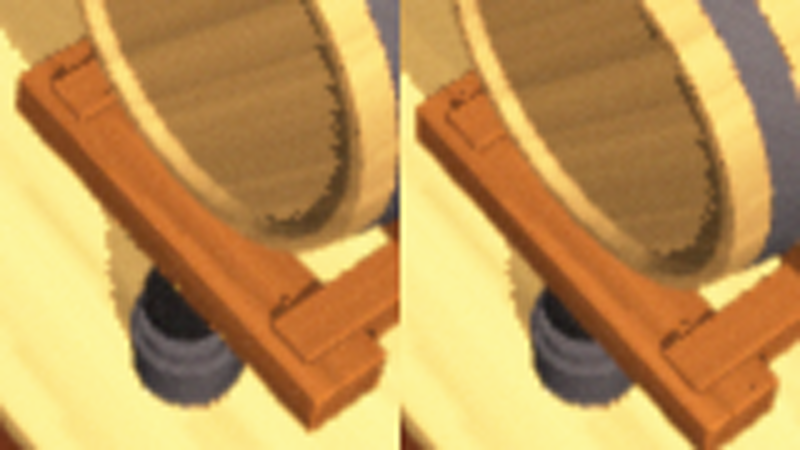

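Run:
```python
from h import *
a=np.load('pics/scene0.npz')
s=ray(a,210+187/5,255+325/5,.046);print('socket',s)
t=np.linspace(0,2*np.pi,60)
for z in (.046,.063,.070,.077):
    P=np.array([proj(a,[s[0]+.015*np.cos(k),s[1]+.015*np.sin(k),z]) for k in t])
    P=(P-[210,255])*5; print(z,'left',P[P[:,0].argmin()],'right',P[P[:,0].argmax()],'top',P[P[:,1].argmin()])
```

```text
socket [0.6947 0.1746 0.046 ]
0.046 left [142. 324.] right [232.  328.5] top [190.  284.5]
0.063 left [140.5 299.5] right [232. 304.] top [189.  259.5]
0.07 left [140.  289.5] right [232.  289.5] top [189. 249.]
0.077 left [139.5 279. ] right [232. 279.] top [188.5 238.5]
```

Run:
```python
from h import *
import cv2
g=cv2.cvtColor(np.load('pics/scene0.npz')['pixels'],cv2.COLOR_RGB2GRAY)
print('cols',list(range(234,254)))
for r in range(302,326):print(r,(r-255)*5,' '.join(f'{v:3d}' for v in g[r,234:254]))
```

```text
cols [234, 235, 236, 237, 238, 239, 240, 241, 242, 243, 244, 245, 246, 247, 248, 249, 250, 251, 252, 253]
302 235 163 132  97  79  75  78  84  92  99 128 135 138 135 136 124 120 120 125 128 129
303 240 167 162 141  92  79  79  79  83  87 100 132 137 141 141 133 124 121 121 127 126
304 245 170 166 163 113  86  78  73  77  83  89 101 131 138 141 139 137 122 120 118 123
305 250 169 168 167 161 131  90  79  77  77  88  89 105 129 138 141 139 133 123 115 125
306 255 168 170 167 165 160 128  90  79  76  80  91  93 106 134 136 141 141 134 122 118
307 260 168 165 169 166 165 160 117  78  77  77  81  92  97 114 137 138 139 136 130 123
308 265 171 168 169 169 167 154  96  66  78  77  81  87  87  97 117 131 140 143 137 131
309 270 166 167 172 169 163 123  53  46  75  76  80  77  85  88  97 120 136 138 140 135
310 275 162 169 168 171 156  78  38  35  44  61  69  79  79  86  88  93 121 134 138 141
311 280 155 165 166 162 130  53  33  29  35  43  63  85  73  77  87  89  94 126 138 144
312 285 155 158 165 161 119  46  32  35  33  29  53 105  80  73  79  86  89 100 126 138
313 290 149 155 162 148  8
[... 417 characters left out ...]
 315 156 140  86  78  90  52  30  30  32  28  31  31  34  31  32  41  55  70  76  83
319 320 172 145  83  79  94  88  39  21  33  32  31  35  34  34  33  35  41  50  75  78
320 325 195 152  87  82  85  96  68  44  30  28  33  32  33  31  33  33  39  50  83  76
321 330 231 174  97  91  81  95  93  73  50  31  31  30  34  33  29  34  34  36  60  86
322 335 233 193 107  93  75  74  93  94  88  57  49  41  45  38  37  42  50  71  96 105
323 340 236 228 106  89  88  62  74  91  99  98  94  84  78  74  71  80  99  99 104  98
324 345 236 229 115  71  89  79  64  79  95 100 100  99 102  97 101 102 100  98  99  88
325 350 236 229 151  60  78  90  81  71  82  92  95  99 104 100 101 100 100  97  87  84
```

```bash
python3 -c "
from h import *
print(arc(1.2,1.5,6))
for i in range(24):
  a=1.5+.05*i; f=.507+a+.025; print(round(a+.05,2),arc(a,a+.05,2), 'tan',round(-np.sin(f),2),round(np.cos(f),2))"
```

```text
[[-0.003, -0.0005], [-0.0059, -0.0011], [-0.0088, -0.0019], [-0.0116, -0.0028], [-0.0145, -0.0039], [-0.0172, -0.0051]]
1.55 [[-0.0014, -0.0007], [-0.0027, -0.0013]] tan -0.9 -0.45
1.6 [[-0.0013, -0.0007], [-0.0026, -0.0015]] tan -0.87 -0.49
1.65 [[-0.0013, -0.0008], [-0.0025, -0.0016]] tan -0.85 -0.53
1.7 [[-0.0012, -0.0008], [-0.0025, -0.0017]] tan -0.82 -0.57
1.75 [[-0.0012, -0.0009], [-0.0024, -0.0018]] tan -0.79 -0.61
1.8 [[-0.0011, -0.001], [-0.0023, -0.002]] tan -0.76 -0.65
1.85 [[-0.0011, -0.001], [-0.0022, -0.0021]] tan -0.72 -0.69
1.9 [[-0.001, -0.0011], [-0.0021, -0.0022]] tan -0.69 -0.73
1.95 [[-0.001, -0.0011], [-0.002, -0.0023]] tan -0.65 -0.76
2.0 [[-0.0009, -0.0012], [-0.0018, -0.0024]] tan -0.61 -0.79
2.05 [[-0.0009, -0.0012], [-0.0017, -0.0025]] tan -0.57 -0.82
2.1 [[-0.0008, -0.0013], [-0.0016, -0.0025]] tan -0.53 -0.85
2.15 [[-0.0007, -0.0013], [-0.0015, -0.0026]] tan -0.49 -0.87
2.2 [[-0.0007, -0.0013], [-0.0013, -0.0027]] tan -0.44 -0.9
2.25 [[-0.0006, -0.0014], [-0.0012, -0.0028]] tan -0.4 -0.92
2.3 [[-0.0005, -0.0014], [-0.0011, -0.0028]] tan -0.35 -0.94
2.35 [[-0.0005, -0.0014], [-0.0009, -0.0029]] tan -0.3 -0.95
2.4 [[-0.0004, -0.0014], [-0.0008, -0.0029]] tan -0.26 -0.97
2.45 [[-0.0003, -0.0015], [-0.0006, -0.0029]] tan -0.21 -0.98
2.5 [[-0.0003, -0.0015], [-0.0005, -0.003]] tan -0.16 -0.99
2.55 [[-0.0002, -0.0015], [-0.0003, -0.003]] tan -0.11 -0.99
2.6 [[-0.0001, -0.0015], [-0.0002, -0.003]] tan -0.06 -1.0
2.65 [[-0.0, -0.0015], [-0.0, -0.003]] tan -0.01 -1.0
2.7 [[0.0, -0.0015], [0.0001, -0.003]] tan 0.04 -1.0
```

step_arm(deltas=[{"translation":[-0.0029,-0.0007,0],"rotation":[0,0,0]},{"translation":[-0.0058,-0.0014,0],"rotation":[0,0,0]},{"translation":[-0.0087,-0.0023,0],"rotation":[0,0,0]},{"translation":[-0.0116,-0.0034,0],"rotation":[0,0,0]},{"translation":[-0.0144,-0.0045,0],"rotation":[0,0,0]},{"translation":[-0.0171,-0.0058,0],"rotation":[0,0,0]}])

```text
clock: 8.35
eef_pos: [0.552, -0.0447, 0.1566]
tool_rot: [3.138, -0.003, 1.552]
force: [-0.4, 9.6, 10.8]
grip_width: 0.0154
```

step_arm(deltas=[{"translation":[-0.0016,0.0,0],"rotation":[0,0,0]},{"translation":[-0.0031,-0.0003,0],"rotation":[0,0,0]},{"translation":[-0.0031,-0.0003,0],"rotation":[0,0,0]}])

```text
clock: 8.6
eef_pos: [0.549, -0.046, 0.1566]
tool_rot: [3.138, -0.001, 1.552]
force: [-0.3, 3.2, 9.2]
grip_width: 0.0156
```

step_arm(deltas=[{"translation":[-0.0013,-0.0006,0],"rotation":[0,0,0]},{"translation":[-0.0026,-0.0013,0],"rotation":[0,0,0]},{"translation":[-0.0026,-0.0013,0],"rotation":[0,0,0]}])

```text
clock: 8.85
eef_pos: [0.5465, -0.0473, 0.1566]
tool_rot: [3.138, -0.001, 1.552]
force: [0.2, 4.0, 9.2]
grip_width: 0.0156
```

step_arm(deltas=[{"translation":[-0.0013,-0.0008,0],"rotation":[0,0,0]},{"translation":[-0.0025,-0.0016,0],"rotation":[0,0,0]},{"translation":[-0.0025,-0.0016,0],"rotation":[0,0,0]}])

```text
clock: 9.1
eef_pos: [0.5439, -0.0489, 0.1566]
tool_rot: [3.138, -0.001, 1.552]
force: [-0.7, 3.8, 9.1]
grip_width: 0.0153
```

step_arm(deltas=[{"translation":[-0.0012,-0.0008,0],"rotation":[0,0,0]},{"translation":[-0.0025,-0.0017,0],"rotation":[0,0,0]},{"translation":[-0.0025,-0.0017,0],"rotation":[0,0,0]}])

```text
clock: 9.35
eef_pos: [0.5414, -0.0506, 0.1566]
tool_rot: [3.138, -0.001, 1.552]
force: [0.2, 4.3, 9.5]
grip_width: 0.0152
```

step_arm(deltas=[{"translation":[-0.0012,-0.0009,0],"rotation":[0,0,0]},{"translation":[-0.0024,-0.0018,0],"rotation":[0,0,0]},{"translation":[-0.0024,-0.0018,0],"rotation":[0,0,0]}])

```text
clock: 9.6
eef_pos: [0.5389, -0.0524, 0.1566]
tool_rot: [3.139, -0.001, 1.552]
force: [0.1, 4.8, 9.0]
grip_width: 0.0155
```

step_arm(deltas=[{"translation":[-0.0013,-0.0009,0],"rotation":[0,0,0]},{"translation":[-0.0025,-0.0018,0],"rotation":[0,0,0]},{"translation":[-0.0025,-0.0018,0],"rotation":[0,0,0]}])

```text
clock: 9.85
eef_pos: [0.5365, -0.0543, 0.1566]
tool_rot: [3.138, -0.001, 1.552]
force: [0.1, 3.3, 9.9]
grip_width: 0.0154
```

step_arm(deltas=[{"translation":[-0.0011,-0.001,0],"rotation":[0,0,0]},{"translation":[-0.0022,-0.0021,0],"rotation":[0,0,0]},{"translation":[-0.0022,-0.0021,0],"rotation":[0,0,0]}])

```text
clock: 10.1
eef_pos: [0.5343, -0.0564, 0.1566]
tool_rot: [3.138, -0.001, 1.552]
force: [0.1, 4.0, 9.4]
grip_width: 0.0158
```

step_arm(deltas=[{"translation":[-0.0011,-0.0011,0],"rotation":[0,0,0]},{"translation":[-0.0022,-0.0022,0],"rotation":[0,0,0]},{"translation":[-0.0022,-0.0022,0],"rotation":[0,0,0]}])

```text
clock: 10.35
eef_pos: [0.5321, -0.0587, 0.1566]
tool_rot: [3.139, -0.001, 1.551]
force: [-1.0, 2.2, 10.0]
grip_width: 0.0155
```

step_arm(deltas=[{"translation":[-0.001,-0.0011,0],"rotation":[0,0,0]},{"translation":[-0.002,-0.0023,0],"rotation":[0,0,0]},{"translation":[-0.002,-0.0023,0],"rotation":[0,0,0]}])

```text
clock: 10.6
eef_pos: [0.53, -0.061, 0.1566]
tool_rot: [3.139, -0.001, 1.552]
force: [-1.0, 4.0, 8.9]
grip_width: 0.0156
```

step_arm(deltas=[{"translation":[-0.0009,-0.0012,0],"rotation":[0,0,0]},{"translation":[-0.0018,-0.0024,0],"rotation":[0,0,0]},{"translation":[-0.0018,-0.0024,0],"rotation":[0,0,0]}])

```text
clock: 10.85
eef_pos: [0.5282, -0.0633, 0.1566]
tool_rot: [3.139, -0.001, 1.552]
force: [-1.5, 3.1, 10.2]
grip_width: 0.0155
```

step_arm(deltas=[{"translation":[-0.0009,-0.0012,0],"rotation":[0,0,0]},{"translation":[-0.0018,-0.0025,0],"rotation":[0,0,0]},{"translation":[-0.0018,-0.0025,0],"rotation":[0,0,0]}])

```text
clock: 11.1
eef_pos: [0.5263, -0.0659, 0.1566]
tool_rot: [3.139, -0.001, 1.552]
force: [-0.5, 3.6, 9.3]
grip_width: 0.0156
```

step_arm(deltas=[{"translation":[-0.0008,-0.0013,0],"rotation":[0,0,0]},{"translation":[-0.0016,-0.0025,0],"rotation":[0,0,0]},{"translation":[-0.0016,-0.0025,0],"rotation":[0,0,0]}])

```text
clock: 11.35
eef_pos: [0.5247, -0.0684, 0.1566]
tool_rot: [3.139, -0.001, 1.551]
force: [-2.1, 3.2, 10.4]
grip_width: 0.0154
```

step_arm(deltas=[{"translation":[-0.0008,-0.0013,0],"rotation":[0,0,0]},{"translation":[-0.0016,-0.0026,0],"rotation":[0,0,0]},{"translation":[-0.0016,-0.0026,0],"rotation":[0,0,0]}])

```text
clock: 11.6
eef_pos: [0.5232, -0.0711, 0.1566]
tool_rot: [3.139, -0.001, 1.551]
force: [-1.0, 3.1, 10.3]
grip_width: 0.0156
```

step_arm(deltas=[{"translation":[-0.0007,-0.0013,0],"rotation":[0,0,0]},{"translation":[-0.0014,-0.0027,0],"rotation":[0,0,0]},{"translation":[-0.0014,-0.0027,0],"rotation":[0,0,0]}])

```text
clock: 11.85
eef_pos: [0.5218, -0.0738, 0.1566]
tool_rot: [3.139, -0.001, 1.551]
force: [-0.9, 2.6, 10.7]
grip_width: 0.0158
```

step_arm(deltas=[{"translation":[-0.0006,-0.0014,0],"rotation":[0,0,0]},{"translation":[-0.0012,-0.0028,0],"rotation":[0,0,0]},{"translation":[-0.0012,-0.0028,0],"rotation":[0,0,0]}])

```text
clock: 12.1
eef_pos: [0.5206, -0.0763, 0.1566]
tool_rot: [3.139, -0.001, 1.552]
force: [0.6, 4.6, 10.8]
grip_width: 0.0155
```

step_arm(deltas=[{"translation":[-0.0004,-0.0009,0],"rotation":[0,0,0]},{"translation":[-0.0004,-0.0009,0],"rotation":[0,0,0]},{"translation":[-0.0004,-0.0009,0],"rotation":[0,0,0]}])

```text
clock: 12.35
eef_pos: [0.5204, -0.0769, 0.1566]
tool_rot: [3.138, -0.002, 1.552]
force: [0.0, 5.3, 9.9]
grip_width: 0.0157
```

step_arm(deltas=[{"translation":[-0.0003,-0.0008,0],"rotation":[0,0,0]},{"translation":[-0.0003,-0.0008,0],"rotation":[0,0,0]},{"translation":[-0.0003,-0.0008,0],"rotation":[0,0,0]},{"translation":[-0.0003,-0.0008,0],"rotation":[0,0,0]}])

```text
clock: 12.68
eef_pos: [0.5202, -0.0775, 0.1566]
tool_rot: [3.138, -0.002, 1.552]
force: [-0.7, 8.0, 10.2]
grip_width: 0.0156
```

Contact is clear: tangential force rose from ~2 N to ~7 N (about 25 N on the rest). Releasing the handle and moving over the pawl bar.

step_arm(deltas=[{"translation":[0,0,0],"rotation":[0,0,0]},{"translation":[0,0,0],"rotation":[0,0,0]},{"translation":[0,0,0],"rotation":[0,0,0]},{"translation":[0,0,0],"rotation":[0,0,0]},{"translation":[0,0,0.03],"rotation":[0,0,0]},{"translation":[0,0,0.06],"rotation":[0,0,0]},{"translation":[0,0,0.08],"rotation":[0,0,0]},{"translation":[0.03,-0.02,0.08],"rotation":[0,0,0]},{"translation":[0.06,-0.045,0.08],"rotation":[0,0,0]},{"translation":[0.09,-0.07,0.08],"rotation":[0,0,0]},{"translation":[0.12,-0.095,0.08],"rotation":[0,0,0]},{"translation":[0.145,-0.115,0.08],"rotation":[0,0,0]}], fingers=110, squeeze=25)

```text
clock: 13.68
eef_pos: [0.6659, -0.1957, 0.2341]
tool_rot: [-3.141, 0.0, 1.55]
force: [0.9, 0.3, 0.5]
grip_width: 0.0482
```

step_arm(deltas=[{"translation":[0.01,0,-0.025],"rotation":[0,0,0]},{"translation":[0.01,0,-0.05],"rotation":[0,0,0]},{"translation":[0.01,0,-0.055],"rotation":[0,0,0]},{"translation":[0.01,0,-0.055],"rotation":[0,0,0]}])

```text
clock: 14.02
eef_pos: [0.6734, -0.1935, 0.1774]
tool_rot: [-3.137, -0.002, 1.551]
force: [0.1, -0.3, -0.3]
grip_width: 0.0488
```

Run:
```python
from station import readout, read_camera
import cv2,numpy as np
s=readout.sense();print(s['clock'],s['eef_pos'],s['force'],s['grip_width'])
o=[]
for n in ['scene','wrist']:
    c=read_camera(n);np.savez(f'pics/{n}4.npz',**c);o.append(c['pixels'][:,:,::-1])
o[0]=cv2.resize(o[0][95:215,115:245],(390,360),interpolation=cv2.INTER_CUBIC)
o[1]=cv2.resize(o[1],(410,308),interpolation=cv2.INTER_AREA)
im=np.zeros((360,800,3),np.uint8);im[:,:390]=o[0];im[:308,390:]=o[1];cv2.imwrite('pics/p4.png',im)
```

```text
14.0167 [ 0.67340434 -0.19354437  0.17744844] [ 0.06643251 -0.30495101 -0.25596847] 0.04877603023706762
```

View pics/p4.png

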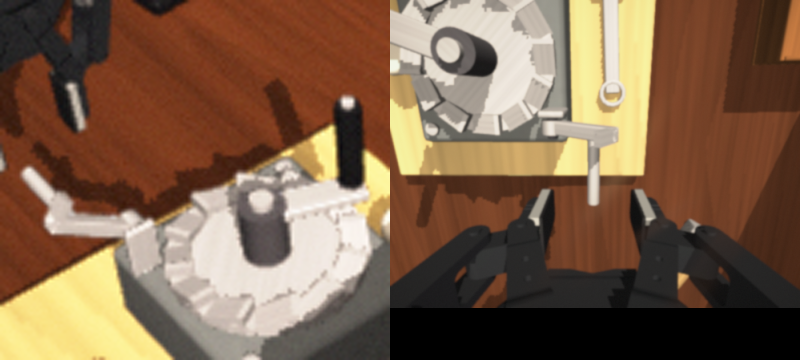

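Bar at wrist picture (594,145–205), centred between the fingers; pawl still lying back. Descending and gripping.

step_arm(deltas=[{"translation":[0.001,0.001,-0.02],"rotation":[0,0,0]},{"translation":[0.001,0.001,-0.04],"rotation":[0,0,0]},{"translation":[0.001,0.001,-0.054],"rotation":[0,0,0]},{"translation":[0.001,0.001,-0.054],"rotation":[0,0,0]},{"translation":[0.001,0.001,-0.054],"rotation":[0,0,0]}])

```text
clock: 14.53
eef_pos: [0.6756, -0.1927, 0.1275]
tool_rot: [3.14, 0.001, 1.551]
force: [0.0, 0.2, 0.7]
grip_width: 0.0485
```

step_arm(deltas=[{"translation":[0,0,0],"rotation":[0,0,0]},{"translation":[0,0,0],"rotation":[0,0,0]},{"translation":[0,0,0],"rotation":[0,0,0]},{"translation":[0,0,0],"rotation":[0,0,0]},{"translation":[0,0,0],"rotation":[0,0,0]},{"translation":[0,0,0],"rotation":[0,0,0]}], fingers=255)

```text
clock: 15.03
eef_pos: [0.6751, -0.193, 0.1272]
tool_rot: [3.141, 0.001, 1.551]
force: [-4.0, 0.1, 5.2]
grip_width: 0.0086
```

step_arm(deltas=[{"translation":[-0.003,0,0.0033],"rotation":[0,0,0]},{"translation":[-0.0064,0,0.0063],"rotation":[0,0,0]},{"translation":[-0.01,0,0.009],"rotation":[0,0,0]},{"translation":[-0.014,0,0.0112],"rotation":[0,0,0]},{"translation":[-0.018,0,0.0131],"rotation":[0,0,0]},{"translation":[-0.0223,0,0.0146],"rotation":[0,0,0]},{"translation":[-0.0267,0,0.0156],"rotation":[0,0,0]},{"translation":[-0.0311,0.0005,0.0162],"rotation":[0,0,0]},{"translation":[-0.0356,0.0005,0.0163],"rotation":[0,0,0]},{"translation":[-0.0401,0.0005,0.016],"rotation":[0,0,0]},{"translation":[-0.0445,0.001,0.0152],"rotation":[0,0,0]},{"translation":[-0.0489,0.001,0.014],"rotation":[0,0,0]}])

```text
clock: 16.03
eef_pos: [0.6275, -0.1923, 0.1426]
tool_rot: [3.137, 0.002, 1.551]
force: [-0.5, 0.3, 12.6]
grip_width: 0.009
```

step_arm(deltas=[{"translation":[-0.0045,0,-0.0005],"rotation":[0,0,0]},{"translation":[-0.0085,0,-0.0027],"rotation":[0,0,0]},{"translation":[-0.0123,0,-0.005],"rotation":[0,0,0]},{"translation":[-0.0158,0,-0.008],"rotation":[0,0,0]},{"translation":[-0.019,0,-0.0112],"rotation":[0,0,0]},{"translation":[-0.022,0,-0.0147],"rotation":[0,0,0]},{"translation":[-0.0245,0,-0.0183],"rotation":[0,0,0]},{"translation":[-0.0267,0,-0.0223],"rotation":[0,0,0]},{"translation":[-0.0285,0,-0.0263],"rotation":[0,0,0]},{"translation":[-0.0297,0,-0.0305],"rotation":[0,0,0]},{"translation":[-0.0297,0,-0.0305],"rotation":[0,0,0]}])

```text
clock: 16.95
eef_pos: [0.5958, -0.1915, 0.1079]
tool_rot: [-3.139, -0.001, 1.551]
force: [-4.1, 1.2, -0.2]
grip_width: 0.0088
```

step_arm(deltas=[{"translation":[0,0,0],"rotation":[0,0,0]},{"translation":[0,0,0],"rotation":[0,0,0]},{"translation":[0,0,0],"rotation":[0,0,0]},{"translation":[0,0,0],"rotation":[0,0,0]},{"translation":[0,0,0],"rotation":[0,0,0]},{"translation":[0,0,0],"rotation":[0,0,0]},{"translation":[0,0,0.02],"rotation":[0,0,0]},{"translation":[0,0,0.05],"rotation":[0,0,0]},{"translation":[0,0,0.08],"rotation":[0,0,0]},{"translation":[0,0,0.11],"rotation":[0,0,0]},{"translation":[0,0,0.12],"rotation":[0,0,0]},{"translation":[0,0,0.12],"rotation":[0,0,0]}], fingers=110)

```text
clock: 17.95
eef_pos: [0.5979, -0.1922, 0.2324]
tool_rot: [3.137, 0.002, 1.551]
force: [1.1, -0.6, -0.6]
grip_width: 0.0484
```

Run:
```python
from station import readout, read_camera
import cv2,numpy as np
s=readout.sense();print(s['clock'],s['eef_pos'],s['force'],s['grip_width'])
c=read_camera('scene');np.savez('pics/scene5.npz',**c)
im=c['pixels'][:,:,::-1]
a=cv2.resize(im[110:230,125:255],(433,400),interpolation=cv2.INTER_CUBIC);b=cv2.resize(im[245:345,205:295],(360,400),interpolation=cv2.INTER_CUBIC)
cv2.imwrite('pics/p5.png',np.hstack([a,b]))
```

```text
17.95 [ 0.59793715 -0.19223944  0.23237318] [ 1.09719817 -0.63577293 -0.62847551] 0.048392538714525354
```

View pics/p5.png

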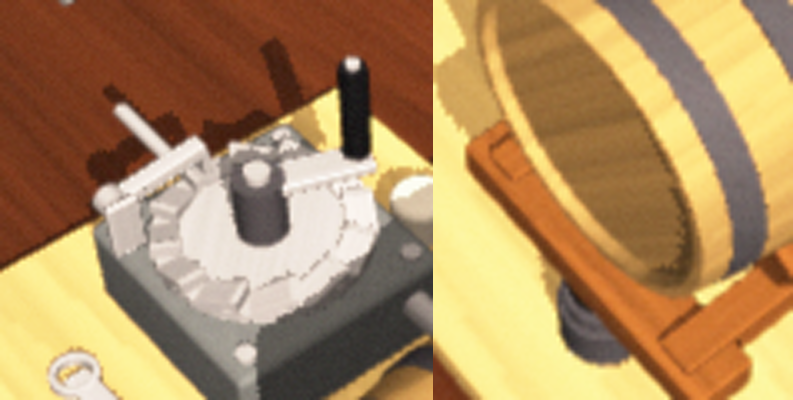

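The pawl bar end is at scene px (161,142), the same as at the start, so the pawl is down. The cradle bar sits over its rest and the gripper is clear. Letting it settle, then handing in.

step_arm(deltas=[{"translation":[0,0,0.02],"rotation":[0,0,0]},{"translation":[0,0,0.02],"rotation":[0,0,0]},{"translation":[0,0,0.02],"rotation":[0,0,0]},{"translation":[0,0,0.02],"rotation":[0,0,0]},{"translation":[0,0,0.02],"rotation":[0,0,0]},{"translation":[0,0,0.02],"rotation":[0,0,0]}])

```text
clock: 18.5
eef_pos: [0.5966, -0.1917, 0.248]
tool_rot: [-3.14, -0.001, 1.551]
force: [0.5, -0.7, 0.5]
grip_width: 0.0484
```

```bash
python3 -c "
from station import job
print(job.close_job())"
```

```text
the job is handed in; nothing more can be done
None
```

The job is handed in at about 18.5 s of the 72 s allowed, and my last checks showed nothing wrong.

- **Pawl:** I lifted it over by its cross-bar and released it at about 2.3 rad; pictures then showed it lying back clear. After winding, I laid it back down and let go at about 0.25 rad. The final picture has the bar end at the same pixel as at the start, (161,142), so it is back on the teeth.
- **Winding:** I led the crank anticlockwise to about 2.25 rad. From 1.5 rad I went in 3 mm steps, then about 1 mm steps once contact began. The force at the handle rose from about 2 N to about 7 N, which I take to be roughly 25 N on the rest. I stopped there.
- **End state:** The gripper is open and clear, with no force on it beyond noise.
- **Not measured directly:** The load on the rest after I released the handle is inferred, since only the brake holds it there. I never touched the bung, wrench or glass, but I did not re-measure their positions at the end.

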